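Send the kiwifruit down the two-way chute into the slatted crate

TASK

Push the lever of the two-way chute gently over until its flap rests fully against the stop, so that the way to the slatted crate is open and the way to the plain tray is shut. Then take the loaded scoop by its handle, tip it over the hopper so that all three kiwifruit run down into the slatted crate, and set the empty scoop back upright on the table. Do not disturb the other things on the table.

Things in the scene. Friction and masses are not known exactly. Their poses are not given: they have to be found in the camera images.
- chute: fixed metal two-way chute; origin: centre of its foot on the table, x away from the robot, y left (yaw within 0.15). Hopper 84 (x) by 116 (y) mm inside, centred on the origin; front and back plates at x = -44, +44 reach 213 mm up; end wall at y = +60, the pouring side, reaches 209; that at y = -60, a backboard, 237. Ramps of 28 degrees fall from the middle to exits at y = +94 and -94 mm
- hopper_mouth (a point): centre of the hopper's mouth, 213 mm above the table; axes as the chute's
- flap (a joint): angle of the flap in the hopper and its lever; level hinge along the chute's x, 108 mm above the table. 0 upright; positive: flap and lever tops lean to the chute's -y side, shutting the -y exit and opening the +y exit; negative the reverse. Hard stops at +0.62 and -0.62. Friction holds it anywhere; 1 to 3 N at the knob moves it. Press gently: never over 35 N
- lever_tip (a point): centre of the 22 mm black ball knob on the end of the flap's lever, a 10 mm round rod outside the hopper on the robot's side: 105 mm from the hinge axis, 95 mm in front of the chute's origin (44 mm clear of the front plate), 213 mm above the table when upright. It swings in the chute's y-z plane; push it sideways with closed fingers from above
- crate: slatted wooden crate, open on top, 150 (x) by 140 (y) by 53 mm high, slats 6 mm thick; origin at the centre of its underside, axes as the chute's. Fixed under the +y or the -y exit, centre 160 mm from the chute's origin. All fruit must go in here. Over the outer end of crate and tray hangs a stop plate of the chute, 110 mm wide, on two thin arms, up to 117 mm above the table
- tray: plain aluminium tray with solid walls, same outer size as the crate, under the other exit; it must stay empty
- scoop_grip (a point): point on the scoop's handle where it balances: a level wooden bar along the scoop's x, 126 mm long (from 81 mm behind to 45 mm ahead of this point), 16 wide, 24 high, centred 136 mm above the scoop's underside, overhanging from a post at the scoop's back. x axis points along the bar to the pouring lip, z up. Scoop with fruit about 0.5 kg
- scoop_lip (a point): middle of the pouring lip: in the scoop's axes 82 mm ahead (x) of the grip point and 71 mm below it (65 mm above the underside). The scoop is a steel pan 78 mm wide, 160 long, walled but for the lip; its floor rises 20 degrees to the lip, so fruit stay in while it is level and roll out when its nose is tipped 40 to 48 degrees down. Front feet 44 mm behind the lip
- scoop: the scoop, origin at the centre of its underside on the table (5 mm ahead of and 136 mm below the grip point); x towards the lip, z up. It starts on the table on the left, lip pointing roughly to the right (-y of the room), loaded
- kiwi_0: brown kiwifruit (1 of three), rigid, 60 mm long and 46 mm thick, 70 g; origin at its centre; starts in the scoop
- kiwi_1: brown kiwifruit (2 of three), rigid, 60 mm long and 46 mm thick, 70 g; origin at its centre; starts in the scoop
- kiwi_2: brown kiwifruit (3 of three), rigid, 60 mm long and 46 mm thick, 70 g; origin at its centre; starts in the scoop
- small_tin: bystander: closed food tin, 57 mm wide, 72 mm high, behind the chute; origin at the centre of its underside
- dial_timer: bystander: cream dial timer, 61 mm wide, 43 mm high, behind the chute; origin at its underside
- yoghurt_pot: bystander: yoghurt pot, 72 mm wide, 71 mm high, on the table in front of the chute; origin at its underside
- salt_shaker: bystander: salt shaker, 44 mm wide, 90 mm high, behind the chute; origin at its underside
- tamper: bystander: turned wooden tamper, 53 mm wide, 107 mm high, near the table's front edge; origin at its underside
Mind the look-alikes: they are no part of the job. Leave any green look-alike of the scoop alone.

How it is judged:
By the outcome, as a careful person would: the job done as asked, in the order asked, and still so for the second after the job is handed in, with the robot touching nothing.
It also fails if it takes over 72 s, if anything falls off the work surface, if the arm or the gripper's body presses on something with over 40 N, if the wrist force passes 120 N, or if a joint passes its speed limit or range.

ROBOT

A 7-joint arm with a two-finger parallel gripper is mounted at the origin on a cart in front of the work surface, level with it; the furniture and walls round the work are solid. World frame = base frame: x ahead of the robot, y to its left, z up, the work surface at z = 0. Lengths are in m, angles in rad, forces in N, time in s.
With the tool pointing down it reaches from about 0.425 to 0.875 m from the base axis. Payload 8.4 kg.
Tool frame: the origin (TCP) lies midway between the tips of the shut fingers; the grasp point (between the pads) lies 19 mm behind it (r.pinch_z is the distance from the TCP to the grasp point, in m); y points along the fingers, z is the direction in which the jaws open and shut, and the axes are right-handed (so a half turn about y gives the same grasp; the last joint's range is limited). The gripper opens to 87 mm and grips with 3 to 60 N. Pads are 19 mm wide; open, the fingers measure 117 mm over their backs; the gripper's body (75 mm by 190 mm) begins 51 mm behind the grasp point.
Start: joints at [1.245, 0.333, 0.04, 1.465, -0.013, 1.343, -0.059], TCP at [0.146, -0.633, 0.223] pointing down, gripper open.
Joint ranges: [-2.58, 2.58], [-0.38, 2.09], [-1.3, 1.39], [0.25, 2.4], [-1.5, 4.64], [0.08, 2.09], [-2.65, 2.65]. Speed limits (rad/s): [2.22, 2.22, 2.79, 2.79, 3.14, 3.14, 3.14].

INTERFACE

Orientations are given as a rotation vector (axis times angle).
In Python, from station import monitor, cams, workorder, nets, r gives the robot as it stands.
- The arm moves only by the shell command python3 -m crank 'ROWS' [FORCE]. ROWS is JSON, a list of rows, each an object of numbers: "ax", "ay", "az": the turn, a rotation vector about the tool's x, y, z in rad; "x", "y", "z": the shift along the tool's x, y, z in mm; "gripper": the opening, from -1 (shut) to 1 (fully open). In form: [{"ax": .., "ay": .., "az": .., "x": .., "y": .., "z": .., "gripper": ..}, ...]. A call has 1 to 5 rows; each row shifts and turns the commanded pose from where the row before left it, along the tool's axes as they then stand; what a row does not reach is not made up. A row lasts 1/10 s, in which the tool goes at most 50 mm and 8.59 degrees, less where a joint would pass 70% of its speed; a pose out of reach is approached as far as the arm can. A call with a gripper value outside its range is refused whole. The fingers move at their own pace and stop on an object; FORCE is the grip in N (left out, the last holds). Time passes only in rows, so rows that do not move let the fingers close. It gives the time, the measured TCP pose, the force and the opening at its end, in the units of the state.
- monitor.state(): the state, without advancing time (a new reading comes with each control period).
- cams.get_image(name): name is "scene" or "top" or "wrist"; returns the picture (480x640x3 uint8, red, green, blue); there is no depth.
- cams.get_calibration(name): a dict with "intrinsics" (3x3 intrinsics, pixels), "origin" and "attitude" of the camera in the world. Camera axes: x right, y down, z forward; pixel columns grow to the right and rows downward; lengths in m; the calibration is good to about 2 mm. The wrist camera is an equidistant fisheye: a pixel r from the principal point sees the ray r / f radians off the axis. A picture is of the moment at which its call begins: read the wrist's pose just before it. get_calibration takes no time and is no camera call; for the wrist camera it gives the pose at the moment of the call.
- workorder.finish_job(): hands the job in, once; it reports no verdict.
Trained networks look in the newest picture that a camera, given by its name, has taken for a name from the list of things; names that differ only in an ending like _2 or _b are one class to them, and where a whole thing is asked for, a point or a joint stands for the part that bears it (a point fixed in the world has none). Each returns a list of dicts, best first, with "score" (0 to 1); they miss things now and then, are a little off and sometimes report something else, mostly with a low value. They report only what shows in the picture. A call takes as long as a camera call. They do not tell look-alikes from the thing itself.
- nets.search_frame(camera, query): "box" ([left, top, width, height] as shares, 0 to 1, of the picture: columns of its width, rows of its height, round what is visible of it).
- nets.pinpoint(camera, query): "at" ([row, column] as shares, 0 to 1, of the picture: columns of its width, rows of its height: a listed point, or the origin of a listed thing).
The state is a dict: "clock": time; "joints": joint angles; "qvel": joint speeds; "joint_efforts": joint torques, N m; "tcp_pos": TCP position; "eef_rot": TCP orientation; "ft_force": force on the tool from outside, world axes, zero at the start; "moment": the same for the moment, N m; "gripper_width": finger opening in m.
Only numpy, scipy, OpenCV 4.12 (cv2) and the standard library are available. Lean on these libraries where they do the work, as an engineer would, in place of code of your own. Each camera call takes 0.05 s, during which the arm holds its last target. There are 200 camera calls.

## Working session

There is one attempt and no reset: what is moved stays moved. The work goes in short steps, Python scripts to look and compute and a shell command to move; the robot and the scene stay as the last step left them, time stands still between calls to the robot, and variables do not carry over. Pictures are saved under pics/ and viewed, about 8 in all and at most 12, crops included, and the job is handed in when it is done.

```bash
ls; mkdir -p pics
cat > h.py <<'E'
import numpy as np, cv2
from scipy.spatial.transform import Rotation as R
from station import monitor, cams, workorder, nets, r
def ray(c,u,v,cal=None):
    cal=cal or cams.get_calibration(c); K=np.array(cal["intrinsics"]); A=np.array(cal["attitude"])
    A=R.from_rotvec(A).as_matrix() if A.shape==(3,) else A
    a=np.array([(u-K[0,2])/K[0,0],(v-K[1,2])/K[1,1]])
    if c=="wrist":
        t=np.linalg.norm(a); d=np.r_[a/t*np.sin(t),np.cos(t)] if t>1e-9 else np.array([0,0,1.])
    else: d=np.r_[a,1]; d/=np.linalg.norm(d)
    return np.array(cal["origin"]),A@d
def atz(c,u,v,z):
    o,d=ray(c,u,v); return o+d*(z-o[2])/d[2]
def tri(rays):
    M=np.zeros((3,3));b=np.zeros(3)
    for o,d in rays:
        P=np.eye(3)-np.outer(d,d);M+=P;b+=P@o
    x=np.linalg.solve(M,b); return x,[round(1000*np.linalg.norm((np.eye(3)-np.outer(d,d))@(x-o)),1) for o,d in rays]
def snap(c,name):
    im=np.array(cams.get_image(c)); cv2.imwrite(f"pics/{name}.png",im[:,:,::-1]); return im
def st():
    s=monitor.state(); print(s["clock"],np.round(s["tcp_pos"],4),"\n",R.from_rotvec(s["eef_rot"]).as_matrix().round(3) if len(np.shape(s["eef_rot"]))==1 and len(s["eef_rot"])==3 else s["eef_rot"],np.round(s["ft_force"],1),s["gripper_width"],np.round(s["joints"],3)); return s
E
python3 - <<'E'
from h import *
st()
for c in("scene","top","wrist"):
    k=cams.get_calibration(c);print(c,k)
    snap(c,c+"0")
print(r.pinch_z)
for c in("scene","top"):
    for q in("hopper_mouth","lever_tip","scoop_grip","scoop_lip","chute","crate","tray","scoop","yoghurt_pot","tamper"):
        print(c,q,[(round(d["score"],2),round(d["at"][1]*640,1),round(d["at"][0]*480,1)) for d in nets.pinpoint(c,q)[:3]])
E
```

```text
pics
0.0 [ 0.146  -0.6329  0.2216] 
 [[-0.974 -0.     0.225]
 [-0.225  0.002 -0.974]
 [ 0.    -1.    -0.002]] [ 0.7 -0.4 -0.2] 0.08727806464625519 [ 1.245  0.334  0.04   1.466 -0.013  1.343 -0.059]
scene {'intrinsics': array([[543.68819966,   0.        , 316.62040134],
       [  0.        , 543.68819966, 244.27850038],
       [  0.        ,   0.        ,   1.        ]]), 'origin': array([-0.35562132,  0.53833183,  0.71467587]), 'attitude': array([-1.2493688 ,  1.99594974, -1.12873515])}
top {'intrinsics': array([[470.74625348,   0.        , 324.71952185],
       [  0.        , 470.74625348, 243.69034767],
       [  0.        ,   0.        ,   1.        ]]), 'origin': array([0.44532636, 0.10105384, 1.15433184]), 'attitude': array([-2.14353554,  2.18888531, -0.08237584])}
wrist {'intrinsics': array([[371.64829954,   0.        , 318.19812596],
       [  0.        , 371.64829954, 231.4459716 ],
       [  0.        ,   0.        ,   1.        ]]), 'origin': array([ 0.2262047 , -0.61515792,  0.38391528]), 'attitude': array([ 2.26254102, -1.8011201 , -0.27579955])}
0.0187
scene hopper_mouth
[... 251 characters left out ...]
te [(0.96, 304.1, 288.4)]
scene tray [(0.94, 419.6, 249.0)]
scene scoop [(0.75, 224.8, 331.0), (0.55, 275.3, 371.7)]
scene yoghurt_pot [(0.7, 303.2, 287.3), (0.6, 464.5, 300.1)]
scene tamper [(0.63, 350.6, 345.8)]
top hopper_mouth [(0.71, 397.9, 222.4)]
top lever_tip [(0.59, 400.4, 274.9), (0.27, 446.5, 323.1)]
top scoop_grip [(0.83, 246.1, 342.5), (0.64, 221.8, 263.6)]
top scoop_lip [(0.78, 264.3, 264.8), (0.73, 220.3, 352.0)]
top chute [(0.69, 222.6, 264.9), (0.55, 389.8, 236.2)]
top crate [(0.79, 322.8, 241.3)]
top tray [(0.83, 453.1, 231.0)]
top scoop [(0.86, 234.0, 268.6), (0.6, 253.4, 337.4)]
top yoghurt_pot [(0.92, 445.2, 326.3)]
top tamper [(0.59, 320.9, 330.4), (0.55, 400.8, 221.4)]
```

View pics/scene0.png

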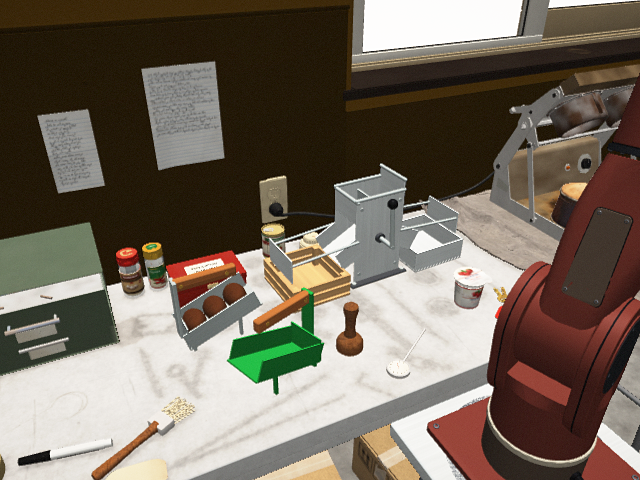

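View pics/top0.png

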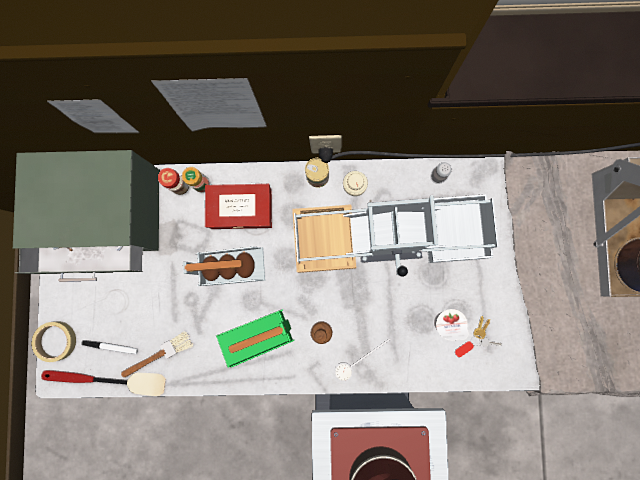

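Run:
```python
from h import *
P={"hopper_mouth":((369.7,184.8),(397.9,222.4)),"lever_tip":((391.9,205.6),(400.4,274.9)),"A_grip":((212.3,273.6),(221.8,263.6)),"A_lip":((254.1,290.5),(264.3,264.8)),"B_grip":((275.7,312.8),(246.1,342.5)),"B_lip":((239.8,370.3),(220.3,352.0)),"crate":((304.1,288.4),(322.8,241.3)),"tray":((419.6,249),(453.1,231)),"chute":((363.9,263.7),(389.8,236.2))}
for k,(a,b) in P.items():
    x,e=tri([ray("scene",*a),ray("top",*b)]);print(k,x.round(4),e)
print("yog",atz("top",445.2,326.3,0),"tamper",atz("top",320.9,330.4,0))
```

```text
hopper_mouth [ 0.5705 -0.0349  0.2155] [np.float64(3.2), np.float64(3.2)]
lever_tip [ 0.4679 -0.0325  0.2122] [np.float64(1.7), np.float64(1.7)]
A_grip [0.5017 0.3425 0.1355] [np.float64(1.2), np.float64(1.2)]
A_lip [0.5012 0.2609 0.0704] [np.float64(2.9), np.float64(2.9)]
B_grip [0.3312 0.2857 0.1429] [np.float64(2.3), np.float64(2.3)]
B_lip [0.3036 0.3616 0.0669] [np.float64(0.7), np.float64(0.7)]
crate [ 0.5597  0.1252 -0.0044] [np.float64(1.8), np.float64(1.8)]
tray [ 0.5757 -0.1969  0.0049] [np.float64(1.1), np.float64(1.1)]
chute [ 0.568  -0.0371  0.0113] [np.float64(3.6), np.float64(3.6)]
yog [ 0.34594242 -0.16782539  0.        ] tamper [0.34174856 0.13234641 0.        ]
```

The scene view shows the grey scoop with the kiwis, lip to the right, at (210,300). The green decoy is at (275,340), the chute at (370,230) with the knob near upright at (392,205), and the crate on the +y side. The top view agrees: knob (402,271), scoop handle (220,266).

I'll shut the fingers, raise, align the tool to the chute and move across.

```bash
cat >> h.py <<'E'
def to(p,Rw=None):
    "mm shift in tool axes (and rotvec in tool axes) from the present pose to world p, Rw"
    s=monitor.state();A=R.from_rotvec(s["eef_rot"]).as_matrix();d=1000*A.T@(np.array(p)-s["tcp_pos"])
    print("shift",d.round(1),"" if Rw is None else R.from_matrix(A.T@Rw).as_rotvec().round(3))
E
python3 -m crank '[{"y":-45,"ay":0.089,"gripper":-1},{"y":-45,"ay":0.089,"gripper":-1},{"y":-45,"gripper":-1},{"x":-34,"z":-34,"gripper":-1},{"x":-34,"z":-34,"gripper":-1}]' 20
python3 -m crank '[{"x":-34,"z":-34,"gripper":-1},{"x":-34,"z":-34,"gripper":-1},{"x":-34,"z":-34,"gripper":-1},{"x":-34,"z":-34,"gripper":-1},{"x":-34,"z":-34,"gripper":-1}]'
python3 - <<'E'
from h import *
st(); to([0.43,-0.02,0.33])
E
```

```text
1.15 [ 0.1461 -0.6333  0.2225] 
 [[-0.974 -0.     0.225]
 [-0.225  0.    -0.974]
 [ 0.    -1.    -0.   ]] [ 0.8  0.1 -0.3] 0.08684837681004814 [ 1.245  0.333  0.04   1.465 -0.013  1.343 -0.059]
shift [-414.5 -107.4 -533.8] validation failed for argument at $[0]...
validation failed for argument at $[0]...
```

```bash
python3 -m crank '[{"ax":0,"ay":0.089,"az":0,"x":0,"y":-45,"z":0,"gripper":-1},{"ax":0,"ay":0.089,"az":0,"x":0,"y":-45,"z":0,"gripper":-1},{"ax":0,"ay":0,"az":0,"x":0,"y":-45,"z":0,"gripper":-1},{"ax":0,"ay":0,"az":0,"x":-34,"y":0,"z":-34,"gripper":-1},{"ax":0,"ay":0,"az":0,"x":-34,"y":0,"z":-34,"gripper":-1}]' 20
python3 -c "
from h import *
st(); to([0.43,-0.02,0.33])"
```

```text
clock: 1.65
tcp_pos: [0.2106, -0.5625, 0.3591]
eef_rot: [-0.049, 2.195, -2.201]
ft_force: [1.2, -0.2, -0.8]
gripper_width: 0.055
1.65 [ 0.2106 -0.5625  0.3591] 
 [[-0.999  0.001  0.046]
 [-0.046 -0.003 -0.999]
 [-0.001 -1.     0.003]] [ 1.2 -0.2 -0.8] 0.055037534648700426 [ 1.118  0.197  0.025  1.362 -0.004  1.58  -0.383]
shift [-243.9   27.7 -532.1]
```

```bash
python3 -m crank '[{"ax":0,"ay":0,"az":0,"x":-34,"y":0,"z":-34,"gripper":-1},{"ax":0,"ay":0,"az":0,"x":-34,"y":0,"z":-34,"gripper":-1},{"ax":0,"ay":0,"az":0,"x":-34,"y":0,"z":-34,"gripper":-1},{"ax":0,"ay":0,"az":0,"x":-34,"y":0,"z":-34,"gripper":-1},{"ax":0,"ay":0,"az":0,"x":-34,"y":0,"z":-34,"gripper":-1}]' >/dev/null
python3 -m crank '[{"ax":0,"ay":0,"az":0,"x":-10,"y":0,"z":-45,"gripper":-1},{"ax":0,"ay":0,"az":0,"x":-10,"y":0,"z":-45,"gripper":-1},{"ax":0,"ay":0,"az":0,"x":-10,"y":0,"z":-45,"gripper":-1},{"ax":0,"ay":0,"az":0,"x":-10,"y":0,"z":-45,"gripper":-1},{"ax":0,"ay":0,"az":0,"x":-10,"y":0,"z":-45,"gripper":-1}]' >/dev/null
python3 - <<'E'
from h import *
st(); to([0.44,-0.02,0.33])
im=snap("wrist","w1")
for q in("hopper_mouth","lever_tip","scoop_lip","scoop_grip"):
    print(q,[(round(d["score"],2),round(d["at"][1]*640,1),round(d["at"][0]*480,1),atz("wrist",d["at"][1]*640,d["at"][0]*480,.213)) for d in nets.pinpoint("wrist",q)[:2]])
E
```

```text
2.65 [ 0.4112 -0.1549  0.3578] 
 [[-0.999  0.001  0.049]
 [-0.049 -0.001 -0.999]
 [-0.001 -1.     0.001]] [ 0.5 -0.4 -0.2] 0.00022755392197744076 [ 0.685 -0.126 -0.375  1.691 -0.046  1.567 -1.21 ]
shift [ -35.3   27.7 -133.4] 
hopper_mouth [(0.69, 189.5, 27.9, array([ 0.57254518, -0.03319328,  0.213     ]))]
lever_tip [(0.92, 182.7, 138.7, array([ 0.47503578, -0.03537899,  0.213     ]))]
scoop_lip [(0.71, 42.5, 120.4, array([0.49947142, 0.12148799, 0.213     ])), (0.59, 13.6, 243.2, array([0.36627753, 0.18963796, 0.213     ]))]
scoop_grip [(0.86, 14.7, 244.3, array([0.36555258, 0.18672973, 0.213     ]))]
```

View pics/w1.png

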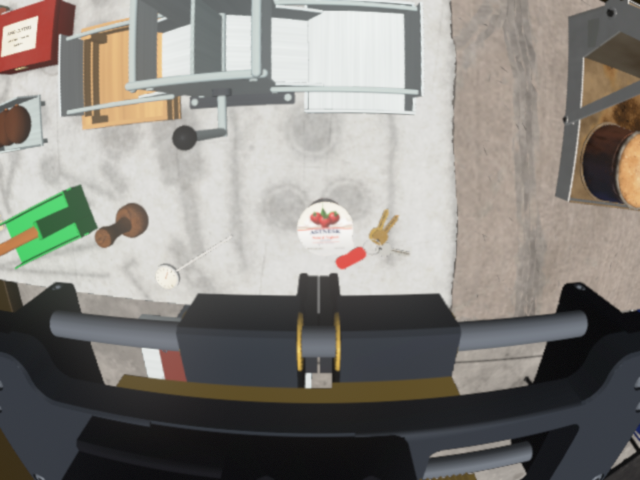

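Knob at (185,138), about (0.471,-0.034,0.212), close to upright. Next I go beside it on its +y side, then descend.

```bash
python3 -m crank '[{"ax":0,"ay":0,"az":0,"x":-17,"y":0,"z":-45,"gripper":-1},{"ax":0,"ay":0,"az":0,"x":-17,"y":0,"z":-45,"gripper":-1},{"ax":0,"ay":0,"az":0,"x":-17,"y":0,"z":-45,"gripper":-1},{"ax":0,"ay":0,"az":0,"x":-17,"y":0,"z":-40,"gripper":-1},{"ax":0,"ay":0,"az":0,"x":0,"y":0,"z":0,"gripper":-1}]'
python3 - <<'E'
from h import *
st(); to([0.471,0.022,0.182])
im=snap("wrist","w2")
rs=[]
for q in("lever_tip","hopper_mouth"):
  for d in nets.pinpoint("wrist",q)[:1]:
    u,v=d["at"][1]*640,d["at"][0]*480; print(q,u,v,d["score"])
    a={"lever_tip":((391.9,205.6),(400.4,274.9)),"hopper_mouth":((369.7,184.8),(397.9,222.4))}[q]
    print(tri([ray("wrist",u,v),ray("scene",*a[0]),ray("top",*a[1])]))
E
```

```text
clock: 3.4
tcp_pos: [0.4716, 0.0258, 0.3575]
eef_rot: [-0.06, 2.196, -2.191]
ft_force: [0.7, -1.0, -0.2]
gripper_width: -0.0001
3.4 [0.4716 0.0258 0.3575] 
 [[-0.999  0.     0.055]
 [-0.055  0.002 -0.999]
 [-0.    -1.    -0.002]] [ 0.7 -1.  -0.2] -8.608963026533029e-05 [ 0.513 -0.048 -0.624  1.619 -0.03   1.561 -1.626]
shift [  0.9 175.5   4.1] 
lever_tip 389.82399999999996 214.176 0.91
(array([ 0.47196213, -0.03721417,  0.20884771]), [np.float64(6.2), np.float64(3.3), np.float64(5.6)])
hopper_mouth 403.904 105.696 0.87
(array([ 0.57025932, -0.03902   ,  0.21584694]), [np.float64(7.7), np.float64(1.0), np.float64(7.1)])
```

```bash
python3 -m crank '[{"ax":0,"ay":0,"az":0,"x":0,"y":45,"z":0,"gripper":-1},{"ax":0,"ay":0,"az":0,"x":0,"y":45,"z":0,"gripper":-1},{"ax":0,"ay":0,"az":0,"x":0,"y":45,"z":0,"gripper":-1},{"ax":0,"ay":0,"az":0,"x":0,"y":40,"z":0,"gripper":-1},{"ax":0,"ay":0,"az":0,"x":0,"y":0,"z":10,"gripper":-1}]' 
python3 -m crank '[{"ax":0,"ay":0,"az":0,"x":0,"y":0,"z":8,"gripper":-1},{"ax":0,"ay":0,"az":0,"x":0,"y":0,"z":8,"gripper":-1},{"ax":0,"ay":0,"az":0,"x":0,"y":0,"z":8,"gripper":-1},{"ax":0,"ay":0,"az":0,"x":0,"y":0,"z":8,"gripper":-1},{"ax":0,"ay":0,"az":0,"x":0,"y":0,"z":8,"gripper":-1}]' 
python3 -m crank '[{"ax":0,"ay":0,"az":0,"x":0,"y":0,"z":7,"gripper":-1},{"ax":0,"ay":0,"az":0,"x":0,"y":0,"z":7,"gripper":-1},{"ax":0,"ay":0,"az":0,"x":0,"y":0,"z":7,"gripper":-1},{"ax":0,"ay":0,"az":0,"x":0,"y":0,"z":7,"gripper":-1},{"ax":0,"ay":0,"az":0,"x":0,"y":0,"z":0,"gripper":-1}]'
python3 -c "
from h import *
st(); snap('wrist','w3')
for q in('lever_tip','hopper_mouth'):print(q,nets.pinpoint('wrist',q)[:1])"
```

```text
clock: 4.05
tcp_pos: [0.4677, 0.0096, 0.1781]
eef_rot: [-0.061, 2.202, -2.201]
ft_force: [-0.3, -0.5, 0.4]
gripper_width: 0.0004
clock: 4.55
tcp_pos: [0.4738, -0.0292, 0.1837]
eef_rot: [-0.052, 2.196, -2.196]
ft_force: [0.8, 2.4, 1.3]
gripper_width: 0.0008
clock: 5.05
tcp_pos: [0.4742, -0.0578, 0.1823]
eef_rot: [-0.053, 2.198, -2.198]
ft_force: [-0.3, 0.5, -0.7]
gripper_width: 0.0007
5.05 [ 0.4742 -0.0578  0.1823] 
 [[-0.999 -0.001  0.047]
 [-0.047 -0.    -0.999]
 [ 0.001 -1.     0.   ]] [-0.3  0.5 -0.7] 0.0006853713170849272 [ 0.585  0.042 -0.564  1.899  0.024  1.208 -1.511]
lever_tip []
hopper_mouth [{'at': [0.1548, 0.4345], 'score': 0.78}]
```

View pics/w3.png

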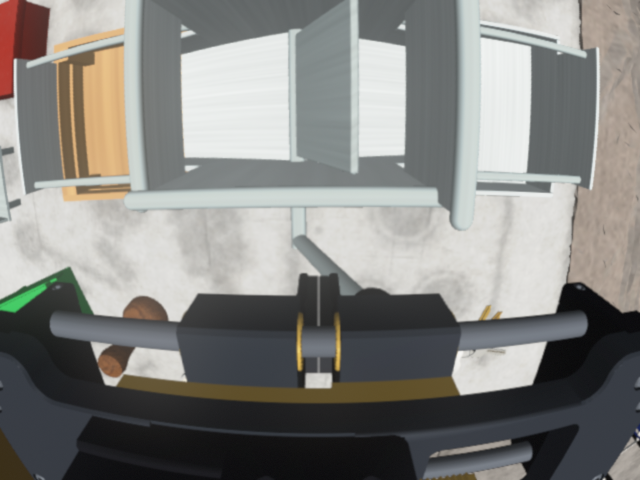

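The flap now leans towards -y (its top at col 355, hinge at 295). I'll keep on in small steps, watching the force.

```bash
for i in 1 2; do :; done
python3 -m crank '[{"ax":0,"ay":0,"az":0,"x":0,"y":0,"z":4,"gripper":-1},{"ax":0,"ay":0,"az":0,"x":0,"y":0,"z":4,"gripper":-1},{"ax":0,"ay":0,"az":0,"x":0,"y":0,"z":0,"gripper":-1}]' | grep -E "tcp|ft"
python3 -m crank '[{"ax":0,"ay":0,"az":0,"x":0,"y":0,"z":4,"gripper":-1},{"ax":0,"ay":0,"az":0,"x":0,"y":0,"z":0,"gripper":-1}]' | grep -E "tcp|ft"
python3 -m crank '[{"ax":0,"ay":0,"az":0,"x":0,"y":0,"z":2,"gripper":-1},{"ax":0,"ay":0,"az":0,"x":0,"y":0,"z":0,"gripper":-1}]' | grep -E "tcp|ft"
```

```text
tcp_pos: [0.4748, -0.0651, 0.1825]
ft_force: [-1.1, 1.0, 0.2]
tcp_pos: [0.475, -0.0691, 0.1826]
ft_force: [1.0, 0.6, -0.1]
tcp_pos: [0.4751, -0.0708, 0.1826]
ft_force: [0.1, 1.3, 0.3]
```

```bash
python3 -m crank '[{"ax":0,"ay":0,"az":0,"x":0,"y":0,"z":2,"gripper":-1},{"ax":0,"ay":0,"az":0,"x":0,"y":0,"z":0,"gripper":-1}]' | grep -E "tcp|ft"
python3 -m crank '[{"ax":0,"ay":0,"az":0,"x":0,"y":0,"z":2,"gripper":-1},{"ax":0,"ay":0,"az":0,"x":0,"y":0,"z":0,"gripper":-1}]' | grep -E "tcp|ft"
python3 -m crank '[{"ax":0,"ay":0,"az":0,"x":0,"y":0,"z":2,"gripper":-1},{"ax":0,"ay":0,"az":0,"x":0,"y":0,"z":0,"gripper":-1}]' | grep -E "tcp|ft"
```

```text
tcp_pos: [0.4752, -0.0728, 0.1826]
ft_force: [0.0, 0.6, -0.2]
tcp_pos: [0.4753, -0.0749, 0.1826]
ft_force: [-0.5, 1.2, -0.5]
tcp_pos: [0.4754, -0.0769, 0.1826]
ft_force: [0.0, 0.2, 0.2]
```

```bash
python3 -m crank '[{"ax":0,"ay":0,"az":0,"x":0,"y":0,"z":2,"gripper":-1},{"ax":0,"ay":0,"az":0,"x":0,"y":0,"z":0,"gripper":-1}]' | grep -E "tcp|ft"
python3 -m crank '[{"ax":0,"ay":0,"az":0,"x":0,"y":0,"z":2,"gripper":-1},{"ax":0,"ay":0,"az":0,"x":0,"y":0,"z":0,"gripper":-1}]' | grep -E "tcp|ft"
python3 -m crank '[{"ax":0,"ay":0,"az":0,"x":0,"y":0,"z":2,"gripper":-1},{"ax":0,"ay":0,"az":0,"x":0,"y":0,"z":0,"gripper":-1}]' | grep -E "tcp|ft"
python3 -c "
from h import *
im=snap('wrist','w4');cv2.imwrite('pics/w4c.png',im[0:320,100:640,::-1])"
```

```text
tcp_pos: [0.4755, -0.0789, 0.1826]
ft_force: [0.2, 0.8, -0.6]
tcp_pos: [0.4756, -0.0809, 0.1826]
ft_force: [-0.1, 1.8, -0.0]
tcp_pos: [0.4757, -0.0829, 0.1826]
ft_force: [-0.2, 0.9, -0.2]
```

View pics/w4c.png

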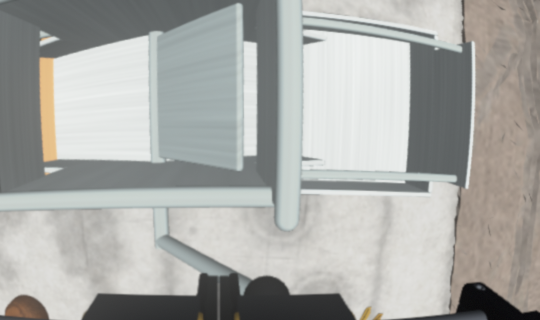

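The flap's top (col 242 in the crop) still leaves a white gap on the -y side, so it isn't at the stop yet. I'll continue.

```bash
python3 -m crank '[{"ax":0,"ay":0,"az":0,"x":0,"y":0,"z":3,"gripper":-1},{"ax":0,"ay":0,"az":0,"x":0,"y":0,"z":0,"gripper":-1}]' | grep -E "tcp|ft"
python3 -m crank '[{"ax":0,"ay":0,"az":0,"x":0,"y":0,"z":2,"gripper":-1},{"ax":0,"ay":0,"az":0,"x":0,"y":0,"z":0,"gripper":-1}]' | grep -E "tcp|ft"
python3 -m crank '[{"ax":0,"ay":0,"az":0,"x":0,"y":0,"z":1,"gripper":-1},{"ax":0,"ay":0,"az":0,"x":0,"y":0,"z":0,"gripper":-1}]' | grep -E "tcp|ft"
```

```text
tcp_pos: [0.4758, -0.0846, 0.1825]
ft_force: [-0.3, 5.1, 0.8]
tcp_pos: [0.4759, -0.0851, 0.1825]
ft_force: [-1.2, 10.0, 0.9]
tcp_pos: [0.4759, -0.0854, 0.1824]
ft_force: [-1.1, 13.2, 1.1]
```

The force rose from 1 N to 13 N with the TCP standing still, so the flap is at the stop. I back off, rise, rotate by -90° and move to the scoop.

```bash
python3 -m crank '[{"ax":0,"ay":0,"az":0,"x":0,"y":0,"z":-15,"gripper":-1},{"ax":0,"ay":0,"az":0,"x":0,"y":0,"z":-20,"gripper":-1},{"ax":0,"ay":0,"az":0,"x":0,"y":-45,"z":0,"gripper":-1},{"ax":0,"ay":0,"az":0,"x":0,"y":-45,"z":0,"gripper":-1},{"ax":0,"ay":0,"az":0,"x":0,"y":-40,"z":0,"gripper":-1}]' | grep -E "tcp|ft"
python3 -m crank '[{"ax":0,"ay":0,"az":0,"x":0,"y":0,"z":0,"gripper":-1}]' | grep -E "tcp|ft"
python3 -c "
from h import *
im=snap('wrist','w5');print(nets.pinpoint('wrist','lever_tip'),nets.pinpoint('wrist','hopper_mouth'))
a=nets.pinpoint('wrist','lever_tip')[0]['at']; print(atz('wrist',a[1]*640,a[0]*480,.193))
im=snap('scene','s5')"
python3 -m crank '[{"ax":0,"ay":-0.143,"az":0,"x":0,"y":0,"z":0,"gripper":-1},{"ax":0,"ay":-0.143,"az":0,"x":0,"y":0,"z":0,"gripper":-1},{"ax":0,"ay":-0.143,"az":0,"x":0,"y":0,"z":0,"gripper":-1},{"ax":0,"ay":-0.143,"az":0,"x":0,"y":0,"z":0,"gripper":-1},{"ax":0,"ay":-0.143,"az":0,"x":0,"y":0,"z":0,"gripper":0}]' >/dev/null
python3 -m crank '[{"ax":0,"ay":-0.143,"az":0,"x":0,"y":0,"z":0,"gripper":0.4},{"ax":0,"ay":-0.143,"az":0,"x":0,"y":0,"z":0,"gripper":0.4},{"ax":0,"ay":-0.143,"az":0,"x":0,"y":0,"z":0,"gripper":0.4},{"ax":0,"ay":-0.143,"az":0,"x":0,"y":0,"z":0,"gripper":0.4},{"ax":0,"ay":-0.143,"az":0,"x":0,"y":0,"z":0,"gripper":0.4}]' >/dev/null
python3 -m crank '[{"ax":0,"ay":-0.141,"az":0,"x":0,"y":0,"z":0,"gripper":0.4},{"ax":0,"ay":0,"az":0,"x":0,"y":0,"z":0,"gripper":0.4}]'
python3 -c "
from h import *
st();to([.502,.3425,.27])"
```

```text
tcp_pos: [0.4741, -0.0535, 0.3147]
ft_force: [0.4, -0.1, 0.3]
tcp_pos: [0.4764, -0.0537, 0.3182]
ft_force: [0.7, 0.7, -0.1]
[{'at': [0.4629, 0.5959], 'score': 0.63}, {'at': [0.0063, 0.2922], 'score': 0.56}] [{'at': [0.2079, 0.4716], 'score': 0.77}, {'at': [0.2313, 0.4816], 'score': 0.24}]
[ 0.47809007 -0.10440733  0.193     ]
clock: 9.8
tcp_pos: [0.4737, -0.0537, 0.3114]
eef_rot: [-1.234, 1.173, -1.17]
ft_force: [0.4, -0.2, 0.3]
gripper_width: 0.0555
9.8 [ 0.4737 -0.0537  0.3114] 
 [[ 0.051 -0.002  0.999]
 [-0.999  0.     0.051]
 [-0.    -1.    -0.002]] [ 0.4 -0.2  0.3] 0.05549358593792629 [ 0.566 -0.031 -0.526  1.7   -0.016  1.471  0.093]
shift [-394.2   41.5   48.6]
```

View pics/w5.png

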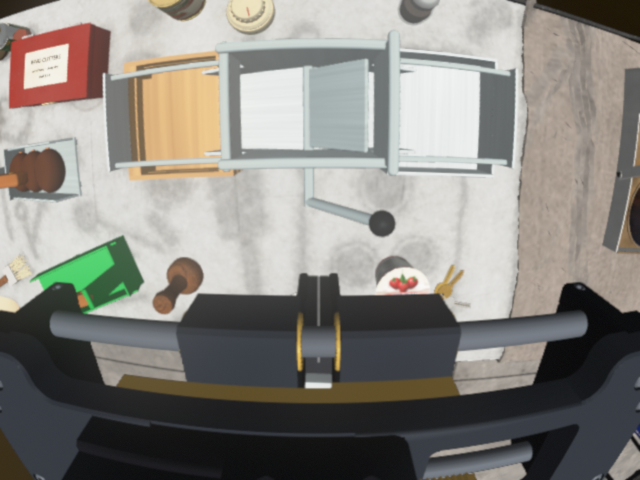

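The flap and lever are fully over: knob at (382,222), so y ≈ -0.104, against about -0.10 at the stop. Now on to above the scoop.

```bash
python3 -m crank '[{"ax":0,"ay":0,"az":0,"x":-40,"y":0,"z":4,"gripper":0.4},{"ax":0,"ay":0,"az":0,"x":-40,"y":0,"z":4,"gripper":0.4},{"ax":0,"ay":0,"az":0,"x":-40,"y":0,"z":4,"gripper":0.4},{"ax":0,"ay":0,"az":0,"x":-40,"y":0,"z":4,"gripper":0.4},{"ax":0,"ay":0,"az":0,"x":-40,"y":0,"z":4,"gripper":0.4}]' >/dev/null
python3 -m crank '[{"ax":0,"ay":0,"az":0,"x":-40,"y":0,"z":4,"gripper":0.4},{"ax":0,"ay":0,"az":0,"x":-40,"y":0,"z":4,"gripper":0.4},{"ax":0,"ay":0,"az":0,"x":-40,"y":0,"z":4,"gripper":0.4},{"ax":0,"ay":0,"az":0,"x":-40,"y":0,"z":4,"gripper":0.4},{"ax":0,"ay":0,"az":0,"x":0,"y":0,"z":0,"gripper":0.4}]' >/dev/null
cat > look.py <<'E'
from h import *
import sys
st()
im=snap("wrist",sys.argv[1])
S={"scoop_grip":((212.3,273.6),(221.8,263.6)),"scoop_lip":((254.1,290.5),(264.3,264.8))}
for q in S:
  for d in nets.pinpoint("wrist",q)[:2]:
    u,v=d["at"][1]*640,d["at"][0]*480
    print(q,round(d["score"],2),round(u,1),round(v,1),"atz",atz("wrist",u,v,.136 if q[-1]=="p" and "grip" in q else .065).round(4),"tri",tri([ray("wrist",u,v)]+[ray(c,*a) for c,a in zip(("scene","top"),S[q])]))
E
python3 look.py w6
```

```text
10.8 [0.4902 0.3133 0.3113] 
 [[ 0.052 -0.003  0.999]
 [-0.999  0.003  0.052]
 [-0.003 -1.    -0.003]] [ 0.6  0.1 -0. ] 0.06106450179826004 [ 0.068  0.264 -0.868  1.459  0.197  1.512 -0.743]
scoop_grip 0.86 330.1 180.1 atz [0.5011 0.3343 0.136 ] tri (array([0.50118144, 0.33975375, 0.1373591 ]), [np.float64(5.1), np.float64(4.1), np.float64(1.1)])
scoop_grip 0.57 161.5 232.2 atz [0.3338 0.2761 0.136 ] tri (array([0.43427425, 0.33246893, 0.21984033]), [np.float64(59.8), np.float64(43.7), np.float64(63.3)])
scoop_lip 0.97 331.9 235.3 atz [0.5103 0.2566 0.065 ] tri (array([0.50537852, 0.25961677, 0.06844276]), [np.float64(5.0), np.float64(2.8), np.float64(5.4)])
scoop_lip 0.96 161.7 147.7 atz [0.3081 0.3541 0.065 ] tri (array([0.42020398, 0.30149019, 0.16071543]), [np.float64(89.7), np.float64(23.7), np.float64(93.9)])
```

View pics/w6.png

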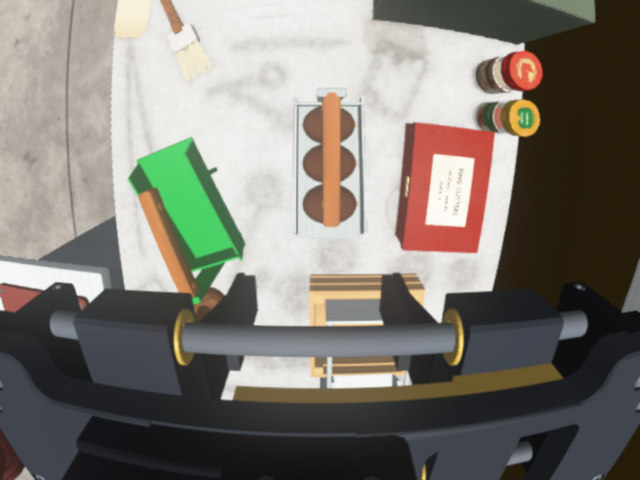

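Clear view: the bar runs from (331,93) to (331,227), in line with the tool's x; the kiwis are centred, with the green decoy to the left at (190,210) and the red box to the right. I'll work out the bar's ends.

Run:
```python
from h import *
a,b=atz("wrist",331,227,.148),atz("wrist",332,94,.148); print(a,b,np.linalg.norm(a-b)); d=(a-b)/np.linalg.norm(a-b); print(a-.045*d, b+.081*d,d)
im=cv2.imread("pics/w6.png")[80:250,280:380]; 
hsv=cv2.cvtColor(im,cv2.COLOR_BGR2HSV); m=cv2.inRange(hsv,(8,130,140),(20,255,255)); ys,xs=np.nonzero(m); print(xs.min()+280,xs.max()+280,ys.min()+80,ys.max()+80); 
for y in(100,120,140,160,180,200,220):
    s=xs[ys==y-80]; print(y,s.min()+280 if len(s) else None,s.max()+280 if len(s) else None)
to(a-.045*d-[0,0,.148-.13])
```

```text
[0.50458391 0.29151731 0.148     ] [0.49925743 0.41093189 0.148     ] 0.11953331733293757
[0.50257868 0.33647261 0.148     ] [0.50286684 0.33001235 0.148     ] [ 0.04456063 -0.99900668  0.        ]
323 339 94 224
100 325 338
120 324 339
140 324 339
160 324 339
180 324 339
200 324 338
220 324 338
shift [-28.9 181.7  11.6]
```

```bash
python3 -m crank '[{"ax":0,"ay":0,"az":0,"x":-26,"y":20,"z":11,"gripper":0.4},{"ax":0,"ay":0,"az":0,"x":0,"y":40,"z":0,"gripper":0.4},{"ax":0,"ay":0,"az":0,"x":0,"y":40,"z":0,"gripper":0.4},{"ax":0,"ay":0,"az":0,"x":0,"y":35,"z":0,"gripper":0.4},{"ax":0,"ay":0,"az":0,"x":0,"y":0,"z":0,"gripper":0.4}]' | grep -E "tcp|ft"
python3 look.py w7
```

```text
tcp_pos: [0.5011, 0.3302, 0.1729]
ft_force: [0.3, -0.8, -0.3]
11.45 [0.5011 0.3302 0.1729] 
 [[ 0.045 -0.006  0.999]
 [-0.999 -0.005  0.045]
 [ 0.005 -1.    -0.006]] [ 0.3 -0.8 -0.3] 0.060651330517283816 [ 0.01   0.387 -0.839  1.616  0.296  1.281 -0.836]
scoop_grip 0.7 317.4 245.0 atz [0.5017 0.3424 0.136 ] tri (array([0.50169257, 0.34240138, 0.13555316]), [np.float64(0.2), np.float64(1.3), np.float64(1.1)])
scoop_grip 0.6 82.5 312.6 atz [0.3299 0.2797 0.136 ] tri (array([0.44778223, 0.34312406, 0.2079503 ]), [np.float64(45.2), np.float64(33.6), np.float64(53.0)])
scoop_lip 0.83 318.6 306.8 atz [0.5069 0.2623 0.065 ] tri (array([0.50423245, 0.26138658, 0.06699888]), [np.float64(3.2), np.float64(2.2), np.float64(4.8)])
scoop_lip 0.56 86.8 184.4 atz [0.3018 0.3625 0.065 ] tri (array([0.42955281, 0.30753092, 0.15342028]), [np.float64(93.3), np.float64(27.5), np.float64(90.1)])
```

View pics/w7.png

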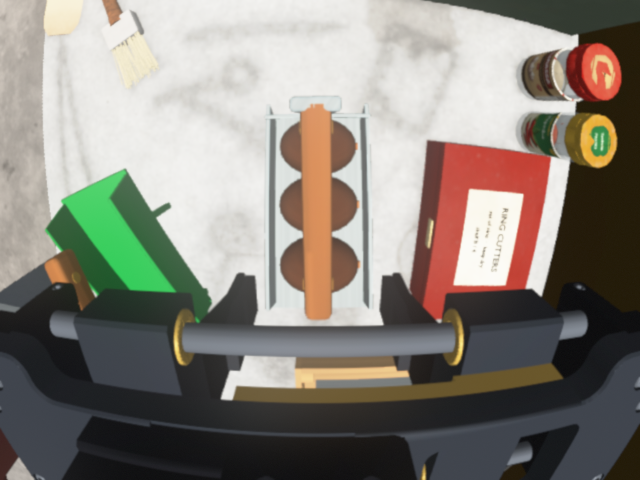

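The bar runs from (317,105) to (317,318), centred between the fingers; the three views put the grip at (0.5017,0.3424,0.1355). I shift -11 along x, go down 54 and grip.

```bash
python3 -m crank '[{"ax":0,"ay":0,"az":0,"x":-11,"y":10,"z":0,"gripper":0.4},{"ax":0,"ay":0,"az":0,"x":0,"y":25,"z":0,"gripper":0.4},{"ax":0,"ay":0,"az":0,"x":0,"y":19,"z":0,"gripper":0.4},{"ax":0,"ay":0,"az":0,"x":0,"y":0,"z":0,"gripper":0.4}]' | grep -E "tcp|ft"
python3 -m crank '[{"ax":0,"ay":0,"az":0,"x":0,"y":0,"z":0,"gripper":-0.3},{"ax":0,"ay":0,"az":0,"x":0,"y":0,"z":0,"gripper":-0.6},{"ax":0,"ay":0,"az":0,"x":0,"y":0,"z":0,"gripper":-1},{"ax":0,"ay":0,"az":0,"x":0,"y":0,"z":0,"gripper":-1},{"ax":0,"ay":0,"az":0,"x":0,"y":0,"z":0,"gripper":-1}]' 50
python3 -m crank '[{"ax":0,"ay":0,"az":0,"x":0,"y":0,"z":0,"gripper":-1},{"ax":0,"ay":0,"az":0,"x":0,"y":0,"z":0,"gripper":-1},{"ax":0,"ay":0,"az":0,"x":0,"y":-5,"z":0,"gripper":-1},{"ax":0,"ay":0,"az":0,"x":0,"y":-10,"z":0,"gripper":-1},{"ax":0,"ay":0,"az":0,"x":0,"y":-10,"z":0,"gripper":-1}]'
```

```text
tcp_pos: [0.501, 0.3452, 0.1221]
ft_force: [-0.2, -0.3, 0.6]
clock: 12.5
tcp_pos: [0.502, 0.3453, 0.124]
eef_rot: [-1.231, 1.173, -1.173]
ft_force: [-0.8, 0.1, 0.3]
gripper_width: 0.0285
clock: 13.0
tcp_pos: [0.5016, 0.3451, 0.1491]
eef_rot: [-1.233, 1.173, -1.173]
ft_force: [-0.1, -0.6, -4.5]
gripper_width: 0.0159
```

Gripped: width 15.9 mm and about 4.5 N of weight. Lift.

```bash
python3 -m crank '[{"ax":0,"ay":0,"az":0,"x":0,"y":-20,"z":0,"gripper":-1},{"ax":0,"ay":0,"az":0,"x":0,"y":-30,"z":0,"gripper":-1},{"ax":0,"ay":0,"az":0,"x":0,"y":-30,"z":0,"gripper":-1},{"ax":0,"ay":0,"az":0,"x":0,"y":-30,"z":0,"gripper":-1},{"ax":0,"ay":0,"az":0,"x":0,"y":-30,"z":0,"gripper":-1}]' | grep -E "tcp|ft"
python3 -m crank '[{"ax":0,"ay":0,"az":0,"x":0,"y":-30,"z":0,"gripper":-1},{"ax":0,"ay":0,"az":0,"x":0,"y":-25,"z":0,"gripper":-1},{"ax":0,"ay":0,"az":0,"x":0,"y":-15,"z":0,"gripper":-1},{"ax":0,"ay":0,"az":0,"x":0,"y":0,"z":0,"gripper":-1}]' 
python3 -c "
from h import *
st(); to([0.563,0.108,.362])"
```

```text
tcp_pos: [0.5015, 0.3452, 0.2908]
ft_force: [0.0, 1.0, -5.1]
clock: 13.9
tcp_pos: [0.502, 0.3459, 0.361]
eef_rot: [-1.228, 1.172, -1.173]
ft_force: [1.0, 0.9, -5.2]
gripper_width: 0.0153
13.9 [0.502  0.3459 0.361 ] 
 [[ 0.049  0.003  0.999]
 [-0.999  0.002  0.049]
 [-0.002 -1.     0.003]] [ 1.   0.9 -5.2] 0.015278800141325578 [-0.024  0.322 -0.867  1.299  0.245  1.625 -0.802]
shift [240.7  -1.4  49.2]
```

```bash
python3 -m crank '[{"ax":0,"ay":0,"az":0,"x":10,"y":0,"z":3,"gripper":-1},{"ax":0,"ay":0,"az":0,"x":20,"y":0,"z":5,"gripper":-1},{"ax":0,"ay":0,"az":0,"x":30,"y":0,"z":6,"gripper":-1},{"ax":0,"ay":0,"az":0,"x":30,"y":0,"z":6,"gripper":-1},{"ax":0,"ay":0,"az":0,"x":30,"y":0,"z":6,"gripper":-1}]' | grep -E "tcp|ft"
python3 -m crank '[{"ax":0,"ay":0,"az":0,"x":30,"y":0,"z":6,"gripper":-1},{"ax":0,"ay":0,"az":0,"x":30,"y":0,"z":6,"gripper":-1},{"ax":0,"ay":0,"az":0,"x":30,"y":0,"z":6,"gripper":-1},{"ax":0,"ay":0,"az":0,"x":20,"y":0,"z":3,"gripper":-1},{"ax":0,"ay":0,"az":0,"x":10,"y":0,"z":2,"gripper":-1}]' | grep -E "tcp|ft"
python3 -m crank '[{"ax":0,"ay":0,"az":0,"x":0,"y":0,"z":0,"gripper":-1},{"ax":0,"ay":0,"az":0,"x":0,"y":0,"z":0,"gripper":-1}]' | grep -E "tcp|ft"
python3 - <<'E'
from h import *
s=st()
rs={}
for c in("scene","top","wrist"):
    snap(c,c+"8")
    for q in("scoop_lip","scoop_grip","hopper_mouth"):
        for d in nets.pinpoint(c,q)[:2]:
            u,v=d["at"][1]*640,d["at"][0]*480; print(c,q,round(d["score"],2),round(u),round(v))
            rs.setdefault(q,[]).append((c,d["score"],ray(c,u,v)))
A=R.from_rotvec(s["eef_rot"]).as_matrix();p=np.array(s["tcp_pos"])
g=p-A[:,1]*.013+A[:,0]*.003
print("expected grip",g,"lip",g+A[:,0]*.082+A[:,1]*.071)
for q,l in rs.items():
    for c,sc,(o,d) in l:
        t=(g if "grip" in q else g+A[:,0]*.082+A[:,1]*.071) if "scoop" in q else np.array([.57,-.036,.213])
        w=t-o; print(q,c,round(sc,2),"offset of ray from expected mm",(1000*((w@d)*d-w)).round(1))
E
```

```text
tcp_pos: [0.5336, 0.224, 0.3567]
ft_force: [0.6, -0.1, -5.0]
tcp_pos: [0.5626, 0.104, 0.3567]
ft_force: [0.2, -1.1, -5.9]
tcp_pos: [0.562, 0.1089, 0.358]
ft_force: [-1.4, 0.9, -4.1]
15.1 [0.562  0.1089 0.358 ] 
 [[ 0.05  -0.001  0.999]
 [-0.999  0.001  0.05 ]
 [-0.001 -1.    -0.001]] [-1.4  0.9 -4.1] 0.015582260744281864 [ 0.371  0.213 -0.766  1.397  0.146  1.591 -0.33 ]
scene scoop_lip 0.77 240 372
scene scoop_lip 0.7 346 153
scene scoop_grip 0.75 309 127
scene scoop_grip 0.7 276 312
scene hopper_mouth 0.95 370 185
top scoop_lip 0.85 220 351
top scoop_grip 0.82 246 340
top hopper_mouth 0.98 401 220
wrist scoop_grip 0.81 319 310
wrist scoop_grip 0.61 121 41
expected grip [0.56211991 0.10586897 0.37102248] lip [0.56614439 0.02402017 0.29996211]
scoop_lip scene 0.77 offset of ray from expected mm [-203.6  321.6 -293.8]
scoop_lip scene 0.7 offset of ray from expected mm [0.1 0.2 0.1]
scoop_lip top 0.85 offset of ray from expected mm [-218.7  260.5   90.6]
scoop_grip scene 0.75 offset of ray from expected mm [ 1.4  4.4 -1.8]
scoop_grip scene 0.7 offset of ray from expected mm [-172.9  154.3 -276.8]
scoop_grip top 0.82 offset of ray from expected mm [-195.9  131.    45.1]
scoop_grip wrist 0.81 offset of ray from expected mm [ 0.3 -0.5  0.3]
scoop_grip wrist 0.61 offset of ray from expected mm [-57.4 105.6  58.6]
hopper_mouth scene 0.95 offset of ray from expected mm [-1.  -2.9  1.4]
hopper_mouth top 0.98 offset of ray from expected mm [ 6.2 -2.1  1.2]
```

View pics/scene8.png

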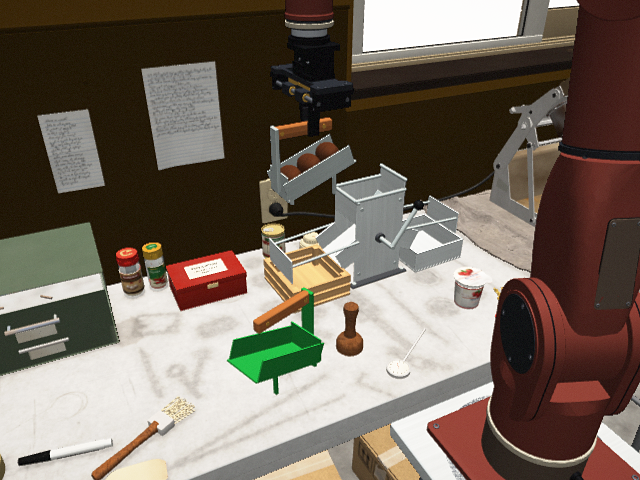

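The scoop hangs as modelled: lip ray within 0.3 mm, fruit in it, knob over at (418,205). Next I tilt 17°, then move the lip in over the mouth.

```bash
python3 -m crank '[{"ax":0,"ay":0,"az":0.06,"x":0,"y":0,"z":0,"gripper":-1},{"ax":0,"ay":0,"az":0.06,"x":0,"y":0,"z":1,"gripper":-1},{"ax":0,"ay":0,"az":0.06,"x":0,"y":0,"z":1,"gripper":-1},{"ax":0,"ay":0,"az":0.06,"x":0,"y":0,"z":1,"gripper":-1},{"ax":0,"ay":0,"az":0.057,"x":0,"y":0,"z":0,"gripper":-1}]' 60 | grep -E "tcp|ft"
python3 -m crank '[{"ax":0,"ay":0,"az":0,"x":14,"y":5,"z":0,"gripper":-1},{"ax":0,"ay":0,"az":0,"x":16,"y":5,"z":0,"gripper":-1},{"ax":0,"ay":0,"az":0,"x":14,"y":5,"z":0,"gripper":-1},{"ax":0,"ay":0,"az":0,"x":10,"y":3,"z":0,"gripper":-1},{"ax":0,"ay":0,"az":0,"x":0,"y":0,"z":0,"gripper":-1}]' | grep -E "tcp|ft"
cat > lip.py <<'E'
from h import *
s=st();A=R.from_rotvec(s["eef_rot"]).as_matrix();p=np.array(s["tcp_pos"])
l=p+A[:,0]*.085+A[:,1]*.058
X=np.array([.99875,.05,0]);Y=np.array([-.05,.99875,0]);o=np.array([.571,-.037,0])
print("tilt",np.degrees(np.arcsin(-A[2,0])).round(1),"lip chute xy z mm",1000*np.array([(l-o)@X,(l-o)@Y,l[2]]),"tcp chute",1000*np.array([(p-o)@X,(p-o)@Y,p[2]]))
E
python3 lip.py
```

```text
tcp_pos: [0.5657, 0.1076, 0.3587]
ft_force: [0.1, -0.2, -5.0]
tcp_pos: [0.5676, 0.0598, 0.3242]
ft_force: [0.4, -0.5, -5.2]
16.7 [0.5676 0.0598 0.3242] 
 [[ 0.044 -0.016  0.999]
 [-0.955  0.291  0.047]
 [-0.292 -0.956 -0.002]] [ 0.4 -0.5 -5.2] 0.015540075542662795 [ 0.616  0.218 -0.72   1.486 -0.154  1.481 -0.032]
tilt 17.0 lip chute xy z mm [  1.06753956  32.47973009 243.87949419] tcp chute [  1.41282615  96.84792368 324.16413099]
```

```bash
python3 -m crank '[{"ax":0,"ay":0,"az":0.07,"x":6.4,"y":-2.5,"z":0,"gripper":-1},{"ax":0,"ay":0,"az":0.07,"x":6.3,"y":-2.9,"z":0,"gripper":-1},{"ax":0,"ay":0,"az":0.07,"x":6,"y":-3.3,"z":0,"gripper":-1},{"ax":0,"ay":0,"az":0.07,"x":5.8,"y":-3.8,"z":0,"gripper":-1},{"ax":0,"ay":0,"az":0.07,"x":5.5,"y":-4.2,"z":0,"gripper":-1}]' | grep -E "tcp|ft"
python3 -m crank '[{"ax":0,"ay":0,"az":0.07,"x":5.2,"y":-4.5,"z":0,"gripper":-1},{"ax":0,"ay":0,"az":0.07,"x":4.9,"y":-4.9,"z":0,"gripper":-1},{"ax":0,"ay":0,"az":0,"x":0,"y":0,"z":0,"gripper":-1},{"ax":0,"ay":0,"az":0,"x":0,"y":0,"z":0,"gripper":-1},{"ax":0,"ay":0,"az":0,"x":0,"y":0,"z":0,"gripper":-1}]' | grep -E "tcp|ft"
python3 -m crank '[{"ax":0,"ay":0,"az":0,"x":0,"y":0,"z":0,"gripper":-1},{"ax":0,"ay":0,"az":0,"x":0,"y":0,"z":0,"gripper":-1},{"ax":0,"ay":0,"az":0,"x":0,"y":0,"z":0,"gripper":-1},{"ax":0,"ay":0,"az":0,"x":0,"y":0,"z":0,"gripper":-1},{"ax":0,"ay":0,"az":0,"x":0,"y":0,"z":0,"gripper":-1}]' | grep -E "tcp|ft"
python3 lip.py; python3 -c "
from h import *
a=snap('scene','s9')[90:330,180:500];b=snap('wrist','w9')
cv2.imwrite('pics/c9.png',np.hstack([cv2.resize(a,None,fx=1.25,fy=1.5)[:360],cv2.resize(b,(400,360))])[:,:,::-1])
print([ (round(d['score'],2),np.round(np.array(d['box'])*[640,480,640,480])) for q in('kiwi_0',) for d in nets.search_frame('scene',q)])"
```

```text
tcp_pos: [0.5698, 0.0276, 0.3288]
ft_force: [0.2, 0.7, -4.9]
tcp_pos: [0.5702, 0.0153, 0.33]
ft_force: [-0.1, 0.5, -2.6]
tcp_pos: [0.5701, 0.0136, 0.3289]
ft_force: [0.4, -0.0, -2.0]
18.2 [0.5701 0.0136 0.3289] 
 [[ 0.035 -0.035  0.999]
 [-0.705  0.707  0.049]
 [-0.708 -0.706  0.   ]] [ 0.4 -0.  -2. ] 0.015971748414554697 [ 0.864  0.384 -0.695  1.48  -0.519  1.568  0.287]
tilt 45.1 lip chute xy z mm [  1.60292676  31.62333609 227.8025693 ] tcp chute [  1.61654427  50.5721803  328.94574346]
[(0.74, array([311., 270.,  24.,  14.])), (0.72, array([279., 271.,  22.,  18.])), (0.54, array([285., 100.,  85.,  97.]))]
```

View pics/c9.png

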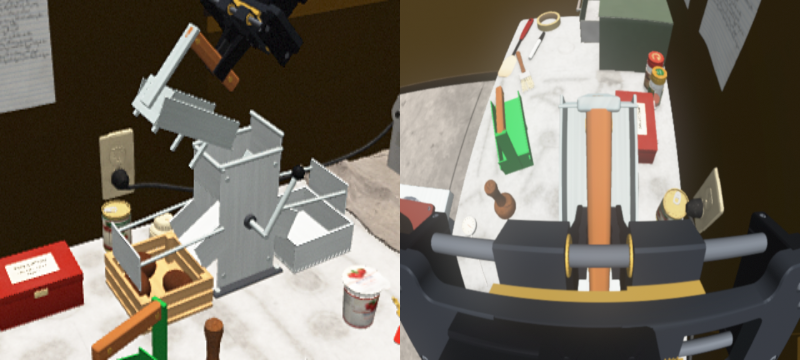

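The force dropped from 5 N to 2 N, so the scoop seems empty; two kiwis show in the crate at (147,270) and (177,282) of the crop, and nothing in the tray. I wait a little, back out with the lip kept high, then level off and look for the third.

```bash
python3 -m crank '[{"ax":0,"ay":0,"az":0.05,"x":0,"y":0,"z":0,"gripper":-1},{"ax":0,"ay":0,"az":0,"x":0,"y":0,"z":0,"gripper":-1},{"ax":0,"ay":0,"az":0,"x":0,"y":0,"z":0,"gripper":-1},{"ax":0,"ay":0,"az":-0.05,"x":0,"y":0,"z":0,"gripper":-1},{"ax":0,"ay":0,"az":0,"x":0,"y":0,"z":0,"gripper":-1}]' | grep -E "tcp|ft"
python3 -m crank '[{"ax":0,"ay":0,"az":0,"x":-10,"y":-10,"z":0,"gripper":-1},{"ax":0,"ay":0,"az":0,"x":-20,"y":-20,"z":0,"gripper":-1},{"ax":0,"ay":0,"az":0,"x":-20,"y":0,"z":0,"gripper":-1},{"ax":0,"ay":0,"az":-0.08,"x":-20,"y":10,"z":0,"gripper":-1},{"ax":0,"ay":0,"az":-0.12,"x":-20,"y":10,"z":0,"gripper":-1}]' | grep -E "tcp|ft"
python3 lip.py
python3 -c "
from h import *
a=snap('scene','s10')
c=a[180:300,230:390]; cv2.imwrite('pics/c10.png',cv2.resize(c,None,fx=4,fy=4)[:,:,::-1])
b=snap('top','t10')[180:300,260:500]; cv2.imwrite('pics/c10.png',np.hstack([cv2.resize(c,(400,300),interpolation=2),cv2.resize(b,(400,300),interpolation=2)])[:,:,::-1])
"
```

```text
tcp_pos: [0.5703, 0.015, 0.3304]
ft_force: [0.3, 1.6, -2.7]
tcp_pos: [0.5676, 0.0695, 0.3978]
ft_force: [0.2, 1.3, -3.8]
19.35 [0.5676 0.0695 0.3978] 
 [[ 0.037 -0.026  0.999]
 [-0.833  0.552  0.045]
 [-0.553 -0.833 -0.001]] [ 0.2  1.3 -3.8] 0.015624425968088416 [ 0.739  0.255 -0.723  1.392 -0.416  1.602  0.07 ]
tilt 33.5 lip chute xy z mm [  1.63135644  67.76166187 302.50125172] tcp chute [  1.93699259 106.54899735 397.81364096]
```

View pics/c10.png

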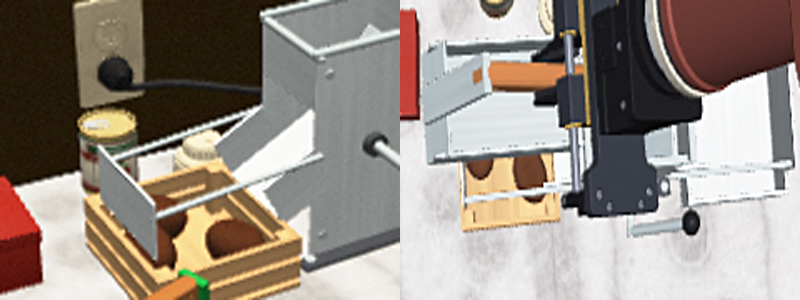

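Three kiwis appear to be in the crate: one at (235,240), and two partly behind the stop plate at (165,212) and (155,240). Now I level the scoop and carry it back.

```bash
python3 -m crank '[{"ax":0,"ay":0,"az":-0.117,"x":-20,"y":0,"z":0,"gripper":-1},{"ax":0,"ay":0,"az":-0.117,"x":-20,"y":0,"z":0,"gripper":-1},{"ax":0,"ay":0,"az":-0.117,"x":-20,"y":0,"z":0,"gripper":-1},{"ax":0,"ay":0,"az":-0.117,"x":-20,"y":0,"z":0,"gripper":-1},{"ax":0,"ay":0,"az":-0.117,"x":-20,"y":0,"z":0,"gripper":-1}]' | grep -E "tcp|ft"
python3 -m crank '[{"ax":0,"ay":0,"az":0,"x":0,"y":0,"z":0,"gripper":-1}]' | grep -E "ft"
python3 - <<'E'
from h import *
st(); A=np.array([[.049,0,.9988],[-.9988,0,.049],[0,-1,0]]); to([.502,.345,.36],A)
E
```

```text
tcp_pos: [0.5621, 0.1648, 0.4341]
ft_force: [0.4, 0.0, -4.9]
ft_force: [-0.7, 1.4, -2.5]
20.05 [0.5589 0.1735 0.4333] 
 [[ 0.065 -0.     0.998]
 [-0.998  0.003  0.065]
 [-0.003 -1.     0.   ]] [-0.7  1.4 -2.5] 0.015653585274202953 [ 0.238  0.261 -0.802  1.201  0.187  1.752 -0.446]
shift [-174.6   73.8  -45.6] [-0.     0.016 -0.003]
```

```bash
python3 -m crank '[{"ax":0,"ay":0.016,"az":-0.003,"x":-20,"y":0,"z":-5,"gripper":-1},{"ax":0,"ay":0,"az":0,"x":-35,"y":5,"z":-9,"gripper":-1},{"ax":0,"ay":0,"az":0,"x":-40,"y":15,"z":-10,"gripper":-1},{"ax":0,"ay":0,"az":0,"x":-35,"y":20,"z":-9,"gripper":-1},{"ax":0,"ay":0,"az":0,"x":-25,"y":20,"z":-8,"gripper":-1}]' | grep -E "ft"
python3 -m crank '[{"ax":0,"ay":0,"az":0,"x":-19,"y":14,"z":-5,"gripper":-1},{"ax":0,"ay":0,"az":0,"x":0,"y":35,"z":0,"gripper":-1},{"ax":0,"ay":0,"az":0,"x":0,"y":40,"z":0,"gripper":-1},{"ax":0,"ay":0,"az":0,"x":0,"y":40,"z":0,"gripper":-1},{"ax":0,"ay":0,"az":0,"x":0,"y":30,"z":0,"gripper":-1}]' | grep -E "ft"
python3 -m crank '[{"ax":0,"ay":0,"az":0,"x":0,"y":0,"z":0,"gripper":-1},{"ax":0,"ay":0,"az":0,"x":0,"y":0,"z":0,"gripper":-1}]' | grep -E "ft"
python3 - <<'E'
from h import *
st(); A=np.array([[.049,0,.9988],[-.9988,0,.049],[0,-1,0]]); to([.502,.345,.124],A)
E
```

```text
ft_force: [-0.4, -0.2, -2.8]
ft_force: [0.3, 0.4, -2.8]
ft_force: [0.0, -0.0, -2.6]
21.25 [0.5103 0.3355 0.2139] 
 [[ 0.033 -0.001  0.999]
 [-0.999  0.     0.033]
 [-0.    -1.    -0.001]] [ 0.  -0.  -2.6] 0.015459488310404773 [ 0.006  0.374 -0.844  1.543  0.282  1.353 -0.831]
shift [-9.7 90.  -7.8] [ 0.001 -0.016 -0.   ]
```

```bash
python3 -m crank '[{"ax":0,"ay":0,"az":0,"x":-9,"y":25,"z":-7,"gripper":-1},{"ax":0,"ay":0,"az":0,"x":0,"y":28,"z":0,"gripper":-1},{"ax":0,"ay":0,"az":0,"x":0,"y":20,"z":0,"gripper":-1},{"ax":0,"ay":0,"az":0,"x":0,"y":9,"z":0,"gripper":-1},{"ax":0,"ay":0,"az":0,"x":0,"y":0,"z":0,"gripper":-1}]' | grep -E "tcp|ft"
python3 -m crank '[{"ax":0,"ay":0,"az":0,"x":0,"y":3,"z":0,"gripper":-1},{"ax":0,"ay":0,"az":0,"x":0,"y":0,"z":0,"gripper":-1}]' | grep -E "tcp|ft"
python3 -m crank '[{"ax":0,"ay":0,"az":0,"x":0,"y":3,"z":0,"gripper":-1},{"ax":0,"ay":0,"az":0,"x":0,"y":0,"z":0,"gripper":-1}]' | grep -E "tcp|ft"
```

```text
tcp_pos: [0.5037, 0.344, 0.1318]
ft_force: [0.1, -0.5, -3.3]
tcp_pos: [0.5041, 0.3442, 0.1293]
ft_force: [-0.2, 0.8, -3.6]
tcp_pos: [0.5035, 0.3437, 0.1252]
ft_force: [0.2, -0.3, -2.6]
```

```bash
python3 -m crank '[{"ax":0,"ay":0,"az":0,"x":0,"y":1,"z":0,"gripper":-1},{"ax":0,"ay":0,"az":0,"x":0,"y":0,"z":0,"gripper":-1}]' | grep -E "tcp|ft"
python3 -m crank '[{"ax":0,"ay":0,"az":0,"x":0,"y":1,"z":0,"gripper":-1},{"ax":0,"ay":0,"az":0,"x":0,"y":0,"z":0,"gripper":-1}]' | grep -E "tcp|ft"
```

```text
tcp_pos: [0.5035, 0.3436, 0.124]
ft_force: [0.5, -0.0, -3.3]
tcp_pos: [0.5036, 0.3437, 0.1235]
ft_force: [-2.0, -3.0, 1.7]
```

Contact: the weight is off the wrist. Release and rise.

```bash
python3 -m crank '[{"ax":0,"ay":0,"az":0,"x":0,"y":0,"z":0,"gripper":-0.4},{"ax":0,"ay":0,"az":0,"x":0,"y":0,"z":0,"gripper":0},{"ax":0,"ay":0,"az":0,"x":0,"y":0,"z":0,"gripper":0.3},{"ax":0,"ay":0,"az":0,"x":0,"y":0,"z":0,"gripper":0.4},{"ax":0,"ay":0,"az":0,"x":0,"y":0,"z":0,"gripper":0.4}]' 5
python3 -m crank '[{"ax":0,"ay":0,"az":0,"x":0,"y":0,"z":0,"gripper":0.4},{"ax":0,"ay":0,"az":0,"x":0,"y":-15,"z":0,"gripper":0.4},{"ax":0,"ay":0,"az":0,"x":0,"y":-35,"z":0,"gripper":0.4},{"ax":0,"ay":0,"az":0,"x":0,"y":-45,"z":0,"gripper":0.4},{"ax":0,"ay":0,"az":0,"x":0,"y":-45,"z":0,"gripper":0.4}]'
python3 -m crank '[{"ax":0,"ay":0,"az":0,"x":0,"y":-45,"z":0,"gripper":0.4},{"ax":0,"ay":0,"az":0,"x":0,"y":-45,"z":0,"gripper":0.4},{"ax":0,"ay":0,"az":0,"x":0,"y":-45,"z":0,"gripper":0.4},{"ax":0,"ay":0,"az":0,"x":0,"y":0,"z":0,"gripper":0.4}]'
python3 - <<'E'
from h import *
a=snap("scene","s11"); b=snap("wrist","w11"); t=snap("top","t11")
for c,q in(("scene","kiwi_0"),("top","kiwi_0"),("wrist","kiwi_0")):
    print(c,[(round(d["score"],2),np.round(np.array(d["box"])*[640,480,640,480])) for d in nets.search_frame(c,q)])
for q in("scoop_grip","scoop_lip","lever_tip","yoghurt_pot","tamper","small_tin"):
    print(q,[(c,round(d["score"],2),np.round([d["at"][1]*640,d["at"][0]*480])) for c in("scene","top") for d in nets.pinpoint(c,q)[:2]])
f=lambda x:cv2.resize(x,(400,300),interpolation=2)
cv2.imwrite("pics/fin.png",np.vstack([np.hstack([f(a[150:390,140:460]),f(t[150:390,180:500])]),np.hstack([f(a[200:320,240:400]),f(b)])])[:,:,::-1])
E
```

```text
clock: 23.05
tcp_pos: [0.5035, 0.3437, 0.123]
eef_rot: [-1.225, 1.184, -1.186]
ft_force: [-0.2, 0.1, -0.5]
gripper_width: 0.0475
clock: 23.55
tcp_pos: [0.503, 0.3438, 0.2657]
eef_rot: [-1.225, 1.184, -1.185]
ft_force: [0.3, 0.2, 0.1]
gripper_width: 0.0605
clock: 23.95
tcp_pos: [0.5037, 0.3456, 0.4058]
eef_rot: [-1.215, 1.181, -1.185]
ft_force: [0.0, -0.5, -0.1]
gripper_width: 0.0612
scene [(0.77, array([311., 267.,  26.,  18.])), (0.68, array([279., 270.,  23.,  19.])), (0.39, array([453., 270.,  38.,  38.]))]
top [(0.63, array([304., 214.,  27.,  17.])), (0.61, array([297., 227.,  17.,  27.])), (0.57, array([328., 237.,  23.,  24.]))]
wrist [(0.71, array([360., 309.,  19.,  14.])), (0.58, array([324., 313.,  27.,  12.])), (0.41, array([331., 285.,  38.,   4.]))]
scoop_grip [('scene', 0.94, array([275., 312.])), ('scene', 0.6, array([211., 273.])), ('top', 0.81, array([247., 341.]))]
scoop_lip [('scene', 0.83, array([238., 370.])), ('scene', 0.6, array([255., 290.])), ('top', 0.87, array([261., 266.]))]
lever_tip [('scene', 0.96, array([417., 207.])), ('top', 0.65, array([430., 274.]))]
yoghurt_pot [('scene', 0.64, array([464., 301.])), ('scene', 0.4, array([274., 256.])), ('top', 0.7, array([448., 325.]))]
tamper [('scene', 0.68, array([351., 344.])), ('top', 0.88, array([318., 328.])), ('top', 0.66, array([224., 262.]))]
small_tin [('scene', 0.8, array([276., 255.])), ('top', 0.86, array([316., 176.]))]
```

View pics/fin.png

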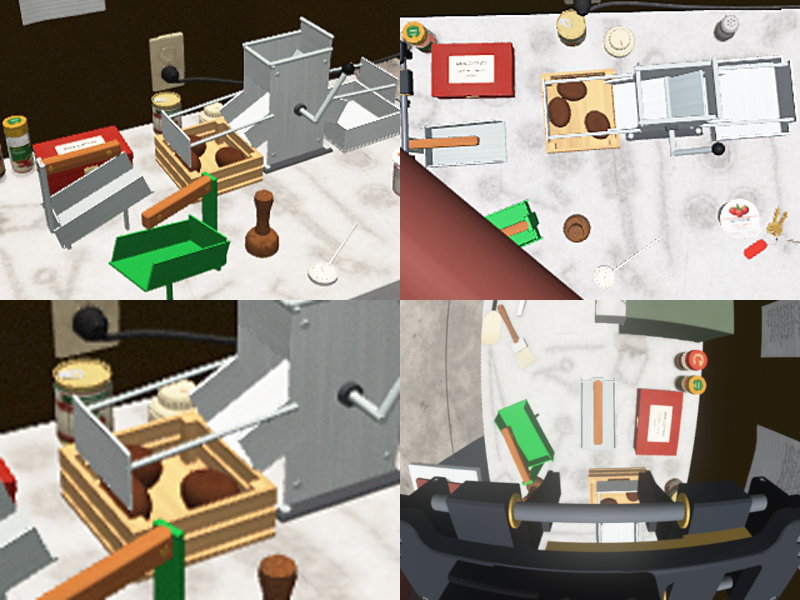

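The top view shows three kiwis in the crate, at (572,90), (560,118) and (597,122). The tray is empty, the lever is fully over, the scoop is empty and upright, and the other things have not moved. I hand it in.

```bash
python3 -c "
from h import *
print(workorder.finish_job())"
```

```text
the job is handed in; nothing more can be done
None
```

The job is done and handed in at about 24 s on the robot's clock, with the gripper clear of everything.

- **Lever:** I pushed the knob to the -y side with closed fingers until the TCP stopped moving and the force rose from about 1 N to 13 N. Afterwards the knob stood at y ≈ -0.104; about -0.10 is expected at the stop.
- **Scoop:** I gripped it by the handle, carried it level, tipped it 45–48° with the lip over the hopper, and set it back upright on its old spot. The weight at the wrist fell from about 5 N to 2.7 N, which fits an empty scoop.
- **Last pictures:** The top view shows all three kiwifruit in the slatted crate and none in the tray. The bystanders and the green look-alike look unmoved.

**Disagreements:**
- The networks found only two kiwifruit in the scene view, because the stop plate partly hides the rest. They also gave a weak false kiwifruit on the yoghurt pot, and weak false hits for the pot and the tamper.
- At release the wrist showed about 3 N sideways from the set-down; after that it read about zero.

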